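Reset the record cleaner and hold its cover open

TASK

The record cleaner on the cabinet has tripped: press the mushroom stop on the wooden block fully down and let it spring back, then turn the same mushroom clockwise as far as it goes to reset it. Only then lift the cleaner's cover, which has a bar at its front to take it by, and hold it 45 degrees open so that I can reach the single inside; the cover drops shut by itself, so finish while still holding it there. Leave everything else on the cabinet where it stands, and do not prop the cover on anything.

Things in the scene. Friction and masses are not known exactly. Their poses are not given: they have to be found in the camera images.
- cleaner: Record cleaner for 7-inch singles, fixed: aluminium box 240 x 240 mm, 75 mm high, with a flat grey cover. Origin: centre of its underside. Its x axis points from the front (bar side) to the hinge at the back, y along the hinge, z up. It stands turned up to 0.3 rad from the world axes.
- cover (a joint): Opening angle of the cleaner's cover, rad: 0 shut and level, grows as the front edge rises, hard stop at 1.3 (75 degrees). The cover is a flat grey plate 238 x 240 mm, 6 mm thick (9 mm in the middle), 0.3 to 0.55 kg; it falls shut from any angle. 45 degrees is 0.785.
- cover_bar (a point): Middle of the cover's round steel bar, 10 mm thick, 120 mm long, parallel to the hinge, in front of the cover's front edge, an arm at each end. 278 mm from the hinge axis; 78 mm above the cabinet top while shut. Behind it 33 mm are free for a finger up to the cover's edge and the cleaner's front, so open the gripper only about 45 mm there. Axes turn with the cover: y along the bar, x to the hinge.
- cover_hinge (a point): Middle of the cover's hinge axis, at the top of the cleaner's back edge, 75 mm above the cabinet top. Axes as the cleaner's; the hinge runs along y.
- control: Wooden control block 90 x 90 mm, 45 mm high, fixed to the cabinet, carrying the mushroom stop in the middle of its top. Origin: centre of its underside. x and y along its sides, x away from the robot at yaw 0. A short steel line on its top shows where the pointer on the cap ends when reset.
- stop_top (a point): Centre of the flat top of the grey mushroom cap, on its axis, 83 mm above the cabinet top when up. Cap: round, 40 mm across, 20 mm tall, sides upright from 2 to 15 mm above its underside, on a 20 mm stem; 15 mm are free between its underside and the steel collar (7 mm when pressed). A white pointer line runs on top from the centre to the rim. Axes turn with the cap.
- stop_press (a joint): How far the mushroom is pressed down, m: 0 up, 0.008 fully down. A spring: it starts to move at about 1.5 N, takes about 5.5 N fully down and springs back up when let go. It does not latch.
- stop_turn (a joint): How far the mushroom cap is turned clockwise as seen from above, rad: starts between 0 and 0.25, hard stop at 1.2 (reset). Stiff turning, 0.05 N m; stays where it is left. It turns up or down alike, no pressing needed to turn it.
- dispenser: White plastic push dispenser of spare adapters, 70 x 70 x 100 mm with a 36 mm round push top 12 mm high; loose bystander. Origin: centre of its underside.
- clamp: Stainless steel record clamp, 76 mm round foot with a 44 mm grip, 45 mm high; loose bystander. Origin: centre of its underside.
- coaster: Bamboo coaster, 100 mm round, 8 mm thick, under the tumbler; loose bystander. Origin: centre of its underside.
- tumbler: Glass tumbler, 74 mm round, 90 mm high, on the coaster; loose bystander. Origin: centre of its underside.
- remote: Wooden remote with one silicone button, 130 x 42 x 16 mm (19 over the button), lying flat; loose bystander, not the control of this job. Origin: centre of its underside, x along its length.
- adapter: White plastic single adapter, 38 mm round, 8 mm thick, lying flat; loose bystander. Origin: centre of its underside.
- brush: Wooden record brush, 95 x 35 mm, 24 mm high, bristles down; loose bystander. Origin: centre of its underside, x along its length.
Not all that is in view belongs to the job. What is meant by the control is not black, and is the larger of those in its own colour.

How it is judged (in metres and radians):
On the way, in this order (a step that is already met when the one before it is completed fails the run):
1. the mushroom stop is pressed fully down (over 6 of its 8 mm), not yet turned (value of joint stop_press above 0.006 m and value of joint stop_turn below 0.6 rad), for 0.1 s.
2. the mushroom has sprung back up (within 2 mm), not yet turned (value of joint stop_press below 0.002 m and value of joint stop_turn below 0.6 rad), for 0.1 s.
3. the mushroom is turned clockwise to its reset stop (over 1.05 of 1.2 rad) (value of joint stop_turn above 1.05 rad), for 0.1 s.
At the end, for the whole second after the job is handed in: The cover stands still at 45 degrees open within 6 degrees (0.68 to 0.89 rad), held by the gripper's fingers (contact over 0.4 N) with none of the loose things touching it; the mushroom is up (within 2 mm) and turned to its reset stop (over 1.05 rad) (value of joint cover between 0.68 and 0.89 rad and velocity of joint cover between -0.1 and 0.1 rad/s and contact force between the fingers and cover above 0.4 N and value of joint stop_turn above 1.05 rad and value of joint stop_press below 0.002 m and contact force between each of dispenser, clamp, coaster, tumbler, remote, adapter, brush and cover below 0.1 N); the arm keeps its last pose, push and grip.
It fails at once if the cover is lifted before the stop has been reset (value of joint cover above 0.12 rad and value of joint stop_turn below 1 rad).
It fails at once if one of the loose things is moved more than 25 mm (distance of any of dispenser, clamp, coaster, tumbler, remote, adapter, brush from where it was at the start of the episode above 0.025 m).
It fails at once if the tumbler is tipped (angle between tumbler's own z axis and vertical above 0.3 rad).
It also fails if it takes over 64 s, if anything falls off the work surface, if the arm or the gripper's body presses on something with over 40 N, if the wrist force passes 120 N, or if a joint passes its speed limit or range.

ROBOT

A 6-joint arm with a two-finger parallel gripper is mounted at the origin on the work surface. World frame = base frame: x ahead of the robot, y to its left, z up, the work surface at z = 0. Lengths are in m, angles in degrees, forces in N, time in s.
With the tool pointing down it reaches from about 0.375 to 0.825 m from the base axis. Payload 5.5 kg.
Tool frame: the origin (TCP) lies on the front face of the gripper's body, between the roots of the fingers; the fingertips stand 73 mm ahead of it and the grasp point (between the pads) lies 54 mm ahead of it; z points along the fingers, y is the line along which they close (so a half turn about z gives the same grasp; the last joint's range is limited). The gripper opens to 85 mm and grips with 20 to 120 N. Pads are 22 mm wide; open, the fingers measure 114 mm over their backs; the gripper's body (76 mm by 85 mm) begins 54 mm behind the grasp point. The pads swing forward as they close: fully open they stand 13 mm farther back than shut.
Start: joints at [71.104, 17.962, -2.699, 69.339, 0, 90], TCP at [0.194, 0.568, 0.304] pointing down, gripper open.
Joint ranges: [-152.73, 152.73], [-39.44, 99.34], [-58.76, 71.6], [-118.89, 123.64], [-81.53, 83.1], [-180, 180]. Speed limits (degrees/s): [136.94, 136.94, 172.46, 180, 180, 180].

INTERFACE

Orientations are given as [roll, pitch, yaw] about the fixed x, y, z axes, in that order (R = Rz(yaw) Ry(pitch) Rx(roll)).
In Python, from bench import monitor, optics, robot gives the robot as it stands. The module is installed in compiled form; this text tells all that it offers.
- The arm moves only by the tool apply_moves, never from a script. Its argument "moves" is one flat list of numbers, 7 for each row, row after row: the turn, a rotation vector about the tool's x, y, z in degrees, then the shift along the tool's x, y, z in cm, then the closure, from 0 (fully open) to 1 (shut). In form: [rx, ry, rz, x, y, z, fingers, rx, ry, rz, x, y, z, fingers, ...]. A call has 1 to 12 rows; each row shifts and turns the commanded pose from where the row before left it, along the tool's axes as they then stand; what a row does not reach is not made up. A row lasts 1/12 s, in which the tool goes at most 41.7 mm and 7.16 degrees, less where a joint would pass 70% of its speed; a pose out of reach is approached as far as the arm can. A call is refused whole if a number of a shift passes 4.17 or a number of a turn 7.16, either way. A call with a gripper value outside its range is refused whole. The fingers move at their own pace and stop on an object; "force" is the grip in N (left out, the last holds). Time passes only in rows, so rows that do not move let the fingers close. It gives the time, the measured TCP pose, the force, the opening and the grip force at its end, in the units of the state.
- monitor.get_state(): the state, without advancing time (a new reading comes with each control period).
- optics.snapshot(name): name is "scene" or "top"; returns a dict with "img" (420x560x3 uint8, red, green, blue), "intrinsics" (3x3 intrinsics, pixels), "distortion" ([k1, k2, p1, p2, k3] as OpenCV has them; the pictures are not rectified), "world_from_camera" (4x4, takes a point from camera to world coordinates). Camera axes: x right, y up, looking along -z (the intrinsics and any distortion apply to the point x, -y, -z); pixel columns grow to the right and rows downward; lengths in m; the calibration is good to about 2 mm. A picture is of the moment at which its call begins. There is no depth.
- robot.finish_job(): hands the job in; it is judged then, once.
Trained networks look in a picture, given as the dict that the camera call returned (one of the last four; its "shot" number tells which), for a name from the list of things; names that differ only in an ending like _2 or _b are one class to them, and where a whole thing is asked for, a point or a joint stands for the part that bears it (a point fixed in the world has none). Each returns a list of dicts, best first, with "score" (0 to 1); they miss things now and then, are a little off and sometimes report something else, mostly with a low value. They report only what shows in the picture. A call takes as long as a camera call. They do not tell look-alikes from the thing itself.
- optics.boxes_of(picture, target): "box" ([centre column, centre row, width, height] in pixels, round what is visible of it).
- optics.silhouettes(picture, target): "mask" (420x560 bool, what is visible of it) and "box" ([centre column, centre row, width, height] in pixels, round what is visible of it).
The state is a dict: "clock": time; "joints": joint angles; "joint_vel": joint speeds; "tau": joint torques, N m; "tcp_pos": TCP position; "ee_rot": TCP orientation; "wrist_force": force on the tool from outside, world axes, zero at the start; "moment": the same for the moment, N m; "grip_width": finger opening in m; "grip_force": force on a finger pad.
Only numpy, scipy, OpenCV 4.12 (cv2) and the standard library are available. Lean on these libraries where they do the work, as an engineer would, in place of code of your own. Each camera call takes 0.05 s, during which the arm holds its last target. There are 200 camera calls.

## Working session

There is one attempt and no reset: what is moved stays moved. The work goes in short steps, Python scripts to look and compute and a tool call to move; the robot and the scene stay as the last step left them, time stands still between calls to the robot, and variables do not carry over. Pictures are saved under pics/ and viewed, at most 10 in all, crops included, and the job is handed in when it is done.

Besides the shell and the picture viewer there is one more tool, called after "Call:" by a JSON object that holds its "fn" and its "kwargs". apply_moves: Moves the arm, as the interface text tells. Its arguments: {"type":"object","properties":{"moves":{"type":"array"},"force":{"type":"number"}},"required":["moves"]}

```bash
mkdir -p pics
cat > h.py <<'E'
import numpy as np, cv2
from bench import monitor, optics, robot
def ray(p,uv):
    K=np.array(p["intrinsics"],float);d=np.array(p["distortion"],float);T=np.array(p["world_from_camera"])
    n=cv2.undistortPoints(np.array(uv,float).reshape(-1,1,2),K,d).reshape(-1,2)
    v=np.c_[n[:,0],-n[:,1],-np.ones(len(n))]@T[:3,:3].T
    return T[:3,3],v
def onz(p,uv,z):
    o,v=ray(p,uv); return o+v*((z-o[2])/v[:,2])[:,None]
def proj(p,X):
    K=np.array(p["intrinsics"],float);d=np.array(p["distortion"],float);T=np.array(p["world_from_camera"])
    c=(np.array(X,float).reshape(-1,3)-T[:3,3])@T[:3,:3]
    return cv2.projectPoints(c*[1,-1,-1],np.zeros(3),np.zeros(3),K,d)[0].reshape(-1,2)
def tri(a,ua,b,ub):
    o1,v1=ray(a,ua);o2,v2=ray(b,ub);v1=v1[0]/np.linalg.norm(v1);v2=v2[0]/np.linalg.norm(v2)
    s=np.linalg.lstsq(np.c_[v1,-v2],o2-o1,rcond=None)[0]
    P,Q=o1+s[0]*v1,o2+s[1]*v2
    return (P+Q)/2,np.linalg.norm(P-Q)
E
python3 - <<'E'
from h import *
np.set_printoptions(precision=3,suppress=True)
ps={}
for n in("scene","top"):
    p=ps[n]=optics.snapshot(n); cv2.imwrite(f"pics/{n}0.png",p["img"][:,:,::-1])
    print(n,np.array(p["world_from_camera"]).round(3).tolist())
    for t in("cleaner","cover_bar","control","stop_top","dispenser","clamp","tumbler","remote","adapter","brush"):
        for b in optics.boxes_of(p,t)[:3]:
            bx=np.array(b["box"]);print(t,round(b["score"],2),bx.round(0),onz(p,bx[:2],.05)[0])
print(monitor.get_state())
E
```

```text
scene [[0.704, -0.597, 0.386, 1.199], [0.71, 0.586, -0.389, -0.658], [0.006, 0.548, 0.836, 1.519], [0.0, 0.0, 0.0, 1.0]]
cleaner 0.57 [347. 219. 101.  95.] [0.674 0.167 0.05 ]
cover_bar 0.91 [346. 212. 102.  88.] [0.653 0.186 0.05 ]
cover_bar 0.57 [280. 167.  27.  19.] [0.364 0.166 0.05 ]
cover_bar 0.17 [212. 256.  30.  35.] [ 0.468 -0.236  0.05 ]
control 0.78 [176. 236.  25.  23.] [ 0.329 -0.273  0.05 ]
control 0.59 [155. 270.  35.  42.] [ 0.382 -0.398  0.05 ]
stop_top 0.57 [176. 229.  12.  14.] [ 0.308 -0.258  0.05 ]
stop_top 0.41 [151. 264.  16.  17.] [ 0.355 -0.395  0.05 ]
dispenser 0.71 [166. 317.  31.  37.] [ 0.528 -0.472  0.05 ]
clamp 0.85 [258. 319.  27.  26.] [ 0.723 -0.28   0.05 ]
tumbler 0.72 [360. 137.  20.  31.] [0.469 0.47  0.05 ]
remote 0.91 [212. 222.  25.  31.] [ 0.371 -0.155  0.05 ]
adapter 0.64 [253. 197.   6.  11.] [0.393 0.006 0.05 ]
adapter 0.55 [359. 139.  24.  34.] [0.472 0.462 0.05 ]
brush 0.69 [281. 168.  32.  19.] [0.371 0.164 0.05 ]
top [[0.008, 0.992, -0.127, 0.38], [-1.0, 0.006, -0.01, -0.012], [-0.009, 0.127, 0.992, 1.441], [0.0, 0.0, 0.0, 1.0]]
cleaner
[... 761 characters left out ...]
 20.  45.] [ 0.34  -0.144  0.05 ]
adapter 0.51 [227. 173.  89. 101.] [0.662 0.172 0.05 ]
adapter 0.48 [279. 274.  14.  11.] [0.38  0.019 0.05 ]
brush 0.54 [124. 239.  36.  26.] [0.473 0.464 0.05 ]
brush 0.47 [223. 176.  89. 105.] [0.654 0.181 0.05 ]
{'clock': 1.1, 'joints': array([71.105, 17.96 , -2.695, 69.34 ,  0.001, 89.999]), 'joint_vel': array([ 0.037, -0.038, -0.028, -0.055,  0.036,  0.052]), 'tau': array([  0.002, -53.947,  34.006,   0.002,   0.   ,  -0.   ]), 'tcp_pos': array([0.194, 0.568, 0.304]), 'ee_rot': array([179.995,  -0.001, 161.106]), 'wrist_force': array([0.114, 0.04 , 1.166]), 'moment': array([ 0.009, -0.035, -0.028]), 'grip_force': 0.0, 'grip_width': 0.08499420958754257}
```

Run:
```python
import cv2,numpy as np
s=cv2.imread("pics/scene0.png");t=cv2.imread("pics/top0.png")
a=cv2.resize(s[200:320,120:280],(400,300),interpolation=3);b=cv2.resize(t[215:335,330:490],(400,300),interpolation=3)
c=cv2.resize(s[150:285,265:445],(400,300),interpolation=3);d=cv2.resize(t[110:245,150:330],(400,300),interpolation=3)
cv2.imwrite("pics/m1.png",np.vstack([np.hstack([a,b]),np.hstack([c,d])]))
```

```text
(no output)
```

View pics/m1.png

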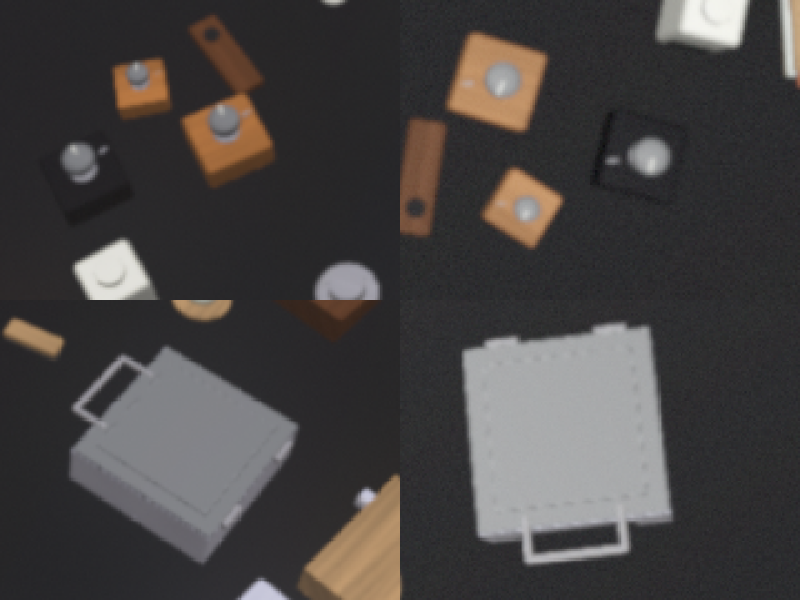

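View pics/top0.png

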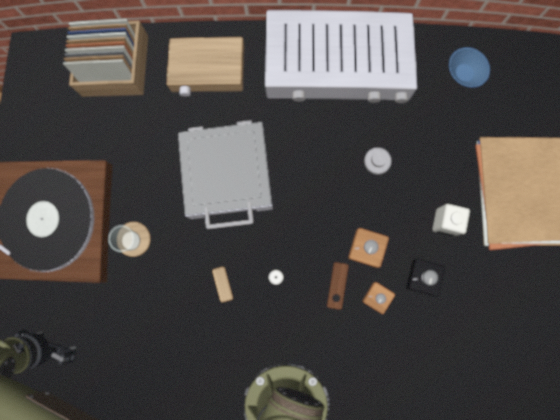

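The top view shows the larger wooden block with its cap at (371,247). The smaller wooden block (378,298) and the black one (427,278) are decoys. The cover's bar runs from (207,227) to (252,222). Next I'll measure the points from both views.

Run:
```python
from h import *
from scipy.optimize import least_squares
np.set_printoptions(precision=4,suppress=True)
S=optics.snapshot("scene");T=optics.snapshot("top")
print("cap tri",*tri(S,[210,248],T,[371.2,246.6]))
for z in(.083,):
    print("cap onz",onz(S,[210,248],z),onz(T,[371.2,246.6],z))
    print("line/pointer",onz(T,[330+67/2.5,215+84/2.5],.045),onz(T,[330+100/2.5,215+90/2.5],.083))
L=tri(S,[320.8,175.7],T,[207.6,227]);R=tri(S,[298.7,198.6],T,[252.1,222.5]);print("bar ends",L,R,np.linalg.norm(L[0]-R[0]))
print("onz",onz(T,[[207.6,227],[252.1,222.5]],.078),onz(S,[[320.8,175.7],[298.7,198.6]],.078))
# fit cleaner pose to mask corners
sil={n:optics.silhouettes(p,"cleaner") for n,p in(("S",S),("T",T))}
from itertools import product
def model(q):
    x,y,w=q;c,s=np.cos(w),np.sin(w)
    P=[[a,b,z] for a in(-.12,.12) for b in(-.12,.12) for z in(0,.078)]
    P+=[[-.163,b,.078] for b in(-.06,.06)]
    P=np.array(P);return np.c_[x+c*P[:,0]-s*P[:,1],y+s*P[:,0]+c*P[:,1],P[:,2]]
# corners of top face by hand (crop coords) 
tc=np.array([[650,328],[463,350],[480,538],[671,517]])  # back-right(-y),back-left(+y),front-left,front-right at top view
tc=np.c_[150+(tc[:,0]-400)*.45,110+(tc[:,1]-300)*.45]
sc=np.array([[297,427],[167,348],[72,452]])   # back +y, front +y, front -y
sc=np.c_[265+sc[:,0]*.45,150+(sc[:,1]-300)*.45]
def res(q):
    x,y,w=q;c,s=np.cos(w),np.sin(w)
    f=lambda P:np.c_[x+c*P[:,0]-s*P[:,1],y+s*P[:,0]+c*P[:,1],P[:,2]]
    a=f(np.array([[.12,-.12,.078],[.12,.12,.078],[-.12,.12,.078],[-.12,-.12,.078],[-.158,.06,.078],[-.158,-.06,.078]]))
    b=f(np.array([[.12,.12,.078],[-.12,.12,.078],[-.12,-.12,.078],[-.158,.06,.078],[-.158,-.06,.078]]))
    return np.r_[(proj(T,a)-np.r_[tc,[[207.6,227],[252.1,222.5]]]).ravel(),(proj(S,b)-np.r_[sc,[[320.8,175.7],[298.7,198.6]]]).ravel()]
r=least_squares(res,[.66,.18,0],loss="soft_l1");print("cleaner",r.x,np.degrees(r.x[2]),res(r.x).reshape(-1,2).round(1).tolist())
x,y,w=r.x;print("bar mid",x-.158*np.cos(w),y-.158*np.sin(w))
# subpixel bar line in top image: bright centroid per column
g=T["img"].astype(float).mean(2)
pts=[]
for c in range(212,249):
    r0=int(227-(c-207.6)*.1011);col=g[r0-4:r0+5,c]-np.median(g[228:238,c]);k=int(col[1:8].argmax())+1
    ww=np.clip(col[k-1:k+2],0,None);pts.append([c,r0-4+k+(ww*[-1,0,1]).sum()/ww.sum()])
Pw=onz(T,pts,.078);f=np.polyfit(Pw[:,1],Pw[:,0],1);print("bar line x=",f,np.degrees(np.arctan(-f[0])),Pw[[0,-1]])
```

```text
cap tri [ 0.4554 -0.2323  0.0771] 0.0010084633100840127
cap onz [[ 0.4588 -0.2337  0.083 ]] [[ 0.4548 -0.2318  0.083 ]]
line/pointer [[ 0.4512 -0.1972  0.045 ]] [[ 0.4428 -0.2284  0.083 ]]
bar ends (array([0.506 , 0.2174, 0.0823]), np.float64(0.0011873431182011776)) (array([0.5197, 0.0952, 0.0827]), np.float64(0.0024202161859481794)) 0.12290756509707744
onz [[0.506  0.2176 0.078 ]
 [0.5194 0.0946 0.078 ]] [[0.5042 0.2205 0.078 ]
 [0.5182 0.0987 0.078 ]]
cleaner [0.6694 0.1756 0.1205] 6.902996383736256 [[-0.2, 0.4], [0.5, 0.5], [-0.4, -1.0], [-0.6, -1.3], [0.5, 0.2], [-0.9, -0.1], [0.4, 0.3], [-0.7, -0.3], [-0.7, -1.3], [-0.6, 0.9], [-0.0, 0.6]]
bar mid 0.512566569069893 0.15663184917970038
bar line x= [-0.127   0.5353] 7.238712107537053 [[0.509  0.2054 0.078 ]
 [0.5209 0.106  0.078 ]]
```

Call:
{"fn": "apply_moves", "kwargs": {"moves": [0,0,0,-2.98,-2.34,0,1,0,0,0,-2.98,-2.34,0,1,0,0,0,-2.98,-2.34,0,1,0,0,0,-2.98,-2.34,0,1,0,0,0,-2.98,-2.34,0,1,0,0,0,-2.98,-2.34,0,1,0,0,0,-2.98,-2.34,0,1,0,0,0,-2.98,-2.34,0,1,0,0,0,-2.98,-2.34,0,1,0,0,0,-2.98,-2.34,0,1,0,0,0,-1.6,-3.37,0,1,0,0,0,-1.6,-3.37,0,1], "force": 20}}

```text
clock: 2.3
tcp_pos: [0.4096, 0.174, 0.304]
ee_rot: [180.0, 0.0, 161.1]
wrist_force: [-0.1, -0.5, -1.1]
grip_width: -0.0003
grip_force: 0.0
```

Call:
{"fn": "apply_moves", "kwargs": {"moves": [0,0,0,-1.6,-3.37,0,1,0,0,0,-1.6,-3.37,0,1,0,0,0,-1.6,-3.37,0,1,0,0,0,-1.6,-3.37,0,1,0,0,0,-1.6,-3.37,0,1,0,0,0,-1.6,-3.37,0,1,0,0,0,-1.6,-3.37,0,1,0,0,0,-1.6,-3.37,0,1,0,0,0,-1.6,-3.37,0,1,0,0,0,-1.6,-3.37,0,1,0,0,0,-1.6,-3.37,0,1,0,0,0,0,0,0,1]}}

```text
clock: 3.3
tcp_pos: [0.456, -0.2377, 0.3039]
ee_rot: [-179.8, 0.1, 160.8]
wrist_force: [0.4, 0.9, 0.3]
grip_width: -0.0
grip_force: 0.0
```

```bash
python3 -c "
from h import *
print(monitor.get_state())"
```

```text
{'clock': 3.3, 'joints': array([-27.45912822,   8.6332698 , -14.59069001,  66.63859163,
        -0.14043437,  -8.24593194]), 'joint_vel': array([ 4.11396441, -2.17448756, -3.19278988,  1.70082454,  3.34233122,
        4.69437591]), 'tau': array([ -2.09776796, -42.67559052,  33.30566525,   0.28843624,
        -0.29536779,  -0.57960218]), 'tcp_pos': array([ 0.45596023, -0.23765811,  0.30385517]), 'ee_rot': array([-1.79841304e+02,  1.15886151e-01,  1.60786796e+02]), 'wrist_force': array([0.42889203, 0.92345229, 0.30968853]), 'moment': array([0.05122302, 0.02704919, 0.01226995]), 'grip_force': 0.0, 'grip_width': -1.527671404136955e-07}
```

Call:
{"fn": "apply_moves", "kwargs": {"moves": [0,0,0,0,0,3.3,1,0,0,0,0,0,3.3,1,0,0,0,0,0,3.3,1,0,0,0,0,0,3.3,1,0,0,0,0,0,0,1,0,0,0,0,0,0,1,0,0,0,0,0,0,1,0,0,0,0,0,0,1]}}

```text
clock: 3.97
tcp_pos: [0.4569, -0.2327, 0.1743]
ee_rot: [-180.0, 0.2, 161.1]
wrist_force: [0.6, 0.0, 0.0]
grip_width: 0.0003
grip_force: 0.0
```

Run:
```python
from h import *
ims=[]
for n in("scene","top"):
    p=optics.snapshot(n);u=proj(p,[.4555,-.232,.07])[0].astype(int);i=p["img"][u[1]-30:u[1]+30,u[0]-40:u[0]+40,::-1];ims.append(cv2.resize(i,(400,300),interpolation=3))
cv2.imwrite("pics/m2.png",np.hstack(ims))
s=monitor.get_state();print(s["tcp_pos"],s["wrist_force"])
```

```text
[ 0.45677697 -0.23268238  0.1740667 ] [ 0.41080159 -0.24242367 -0.32462263]
```

View pics/m2.png

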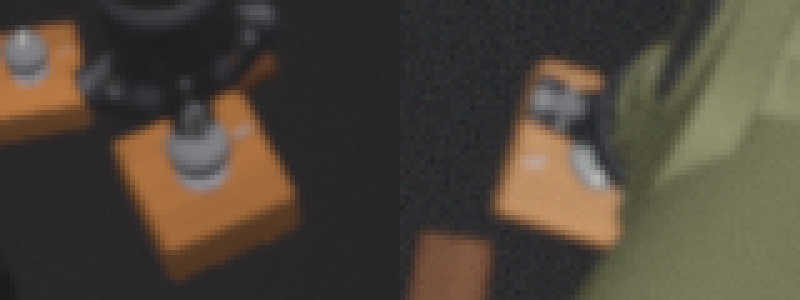

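The closed fingertips are just above the cap at about (200,130) in the left crop. Now I'll press.

Call:
{"fn": "apply_moves", "kwargs": {"moves": [0,0,0,0,0,0.8,1,0,0,0,0,0,0.6,1,0,0,0,0,0,0.5,1,0,0,0,0,0,0.3,1,0,0,0,0,0,0.2,1,0,0,0,0,0,0,1,0,0,0,0,0,0,1]}}

```text
clock: 4.65
tcp_pos: [0.4556, -0.2322, 0.1481]
ee_rot: [-180.0, 0.0, 161.1]
wrist_force: [0.3, -1.1, 4.8]
grip_width: 0.0002
grip_force: 2.4
```

Call:
{"fn": "apply_moves", "kwargs": {"moves": [0,0,0,0,0,0.2,1,0,0,0,0,0,0.1,1,0,0,0,0,0,0,1,0,0,0,0,0,0,1,0,0,0,0,0,0,1]}}

```text
clock: 5.07
tcp_pos: [0.4558, -0.2323, 0.1472]
ee_rot: [-180.0, 0.1, 161.1]
wrist_force: [-5.0, 1.9, 23.7]
grip_width: 0.0001
grip_force: 11.7
```

Call:
{"fn": "apply_moves", "kwargs": {"moves": [0,0,0,0,0,-0.8,1,0,0,0,0,0,-1.2,1,0,0,0,0,0,-3,0.6,0,0,0,0,0,0,0,0,0,0,0,0,0,0,0,0,0,0,0,0,0,0,0,0,0,0,0,0,0,0,0,0,0,0,0,0,0,0,0,0,0,0]}}

```text
clock: 5.82
tcp_pos: [0.4548, -0.2318, 0.194]
ee_rot: [180.0, -0.1, 161.1]
wrist_force: [-0.1, 0.1, -0.4]
grip_width: 0.0834
grip_force: 0.0
```

```bash
python3 -c "
from h import *
print(monitor.get_state())"
```

```text
{'clock': 5.8167, 'joints': array([-2.70067441e+01,  1.27094730e+01, -2.46409477e+01,  5.27505752e+01,
        4.90909362e-04, -8.11174121e+00]), 'joint_vel': array([ 0.10515401, -0.15838153,  0.30552053,  0.02194026,  0.12139434,
        0.0292489 ]), 'tau': array([-8.35197225e-04, -4.49954653e+01,  3.06872034e+01,  1.48056436e-02,
       -2.98280229e-04,  4.61541265e-05]), 'tcp_pos': array([ 0.45481709, -0.23180584,  0.19397086]), 'ee_rot': array([ 1.79985263e+02, -9.99162195e-02,  1.61105010e+02]), 'wrist_force': array([-0.0537152 ,  0.06246395, -0.40784011]), 'moment': array([-0.00347442, -0.01216997,  0.02942845]), 'grip_force': 0.0, 'grip_width': 0.08336835294854321}
```

Now I'll go down around the cap and grip it.

Call:
{"fn": "apply_moves", "kwargs": {"moves": [0,0,0,0,0,2.4,0,0,0,0,0,0,2.4,0,0,0,0,0,0,1.6,0,0,0,0,0,0,0.8,0,0,0,0,0,0,0,0,0,0,0,0,0,0,1,0,0,0,0,0,0,1,0,0,0,0,0,0,1,0,0,0,0,0,0,1,0,0,0,0,0,0,1,0,0,0,0,0,0,1,0,0,0,0,0,0,1], "force": 25}}

```text
clock: 6.82
tcp_pos: [0.4563, -0.2319, 0.1235]
ee_rot: [179.9, 0.1, 161.1]
wrist_force: [2.5, 3.9, 1.3]
grip_width: 0.0388
grip_force: 25.2
```

Call:
{"fn": "apply_moves", "kwargs": {"moves": [0,0,6,0,0,0,1,0,0,6.5,0,0,0,1,0,0,6.5,0,0,0,1,0,0,6.5,0,0,0,1,0,0,6.5,0,0,0,1,0,0,6.5,0,0,0,1,0,0,6.5,0,0,0,1,0,0,6.5,0,0,0,1,0,0,6.5,0,0,0,1,0,0,6.5,0,0,0,1,0,0,6,0,0,0,1,0,0,0,0,0,0,1]}}

```text
clock: 7.82
tcp_pos: [0.4538, -0.233, 0.1227]
ee_rot: [-179.8, 0.2, 90.5]
wrist_force: [-4.2, -3.2, 1.4]
grip_width: 0.0391
grip_force: 28.3
```

```bash
python3 -c "
from h import *
print(monitor.get_state())"
```

```text
{'clock': 7.8167, 'joints': array([-27.05852365,  17.05407444, -29.56436287,  43.48659272,
        -0.24139003,  62.48795485]), 'joint_vel': array([-0.10055236,  0.0906367 , -0.03940321, -0.18195683,  0.02844401,
       -8.31998043]), 'tau': array([  2.13624805, -46.21124983,  28.73153329,  -1.05457328,
         1.5909268 ,   1.60398446]), 'tcp_pos': array([ 0.45382246, -0.23304028,  0.12267376]), 'ee_rot': array([-1.79795340e+02,  1.65574340e-01,  9.04540385e+01]), 'wrist_force': array([-4.21934198, -3.22244667,  1.37743439]), 'moment': array([-0.67019423,  0.96372548,  0.45874248]), 'grip_force': 28.264640173874795, 'grip_width': 0.03906078577653497}
```

Call:
{"fn": "apply_moves", "kwargs": {"moves": [0,0,0,0,0,0,1,0,0,0,0,0,0,0,0,0,0,0,0,0,0,0,0,0,0,0,0,0,0,0,0,0,0,0,0,0,0,0,0,0,0,0,0,0,0,0,0,-2.5,0,0,0,0,0,0,-4,0,0,0,0,0,0,-4,0,0,0,0,0,0,-4,0,0,0,0,-4,0,0,0,0,0,0,-4,0,0,0]}}

```text
clock: 8.82
tcp_pos: [0.4582, -0.3126, 0.2718]
ee_rot: [179.7, 0.2, 90.9]
wrist_force: [0.5, -0.2, -0.1]
grip_width: 0.0857
grip_force: 0.0
```

Call:
{"fn": "apply_moves", "kwargs": {"moves": [0,0,0,-4,0,0,0.47,0,0,0,-4,0,0,0.47,0,0,0,-4,0,0,0.47]}}

```text
clock: 9.07
tcp_pos: [0.4574, -0.4338, 0.2681]
ee_rot: [180.0, 0.0, 90.6]
wrist_force: [1.2, 0.2, 0.4]
grip_width: 0.0511
grip_force: 0.0
```

```bash
python3 -c "
from h import *
print(monitor.get_state())"
```

```text
{'clock': 9.0667, 'joints': array([-4.34914440e+01,  2.20800345e+01, -1.59336474e+00,  6.62923983e+01,
        7.75951791e-03,  4.58680163e+01]), 'joint_vel': array([-32.44238961,  35.3868994 ,  50.2764096 ,  14.85956455,
         0.35059389, -32.29241994]), 'tau': array([  1.30625032, -62.20396042,  29.62176561,  -0.2908284 ,
        -0.18779562,   0.5539882 ]), 'tcp_pos': array([ 0.45736235, -0.43384266,  0.26810661]), 'ee_rot': array([1.79970049e+02, 1.82463236e-02, 9.06405372e+01]), 'wrist_force': array([1.17678889, 0.22014779, 0.36234257]), 'moment': array([ 0.01636161, -0.07980075,  0.0202185 ]), 'grip_force': 0.0, 'grip_width': 0.051092032421305285}
```

I moved along −y by mistake; it did no harm. I'll check the pointer from here.

Run:
```python
from h import *
ims=[]
for n in("scene","top"):
    p=optics.snapshot(n);u=proj(p,[.4555,-.232,.07])[0].astype(int);i=p["img"][u[1]-30:u[1]+30,u[0]-40:u[0]+40,::-1];ims.append(cv2.resize(i,(400,300),interpolation=3))
cv2.imwrite("pics/m3.png",np.hstack(ims))
s=monitor.get_state();print(s["tcp_pos"],s["wrist_force"])
```

```text
[ 0.45707933 -0.43722743  0.26700497] [-1.18297847  0.75460662 -0.52464293]
```

View pics/m3.png

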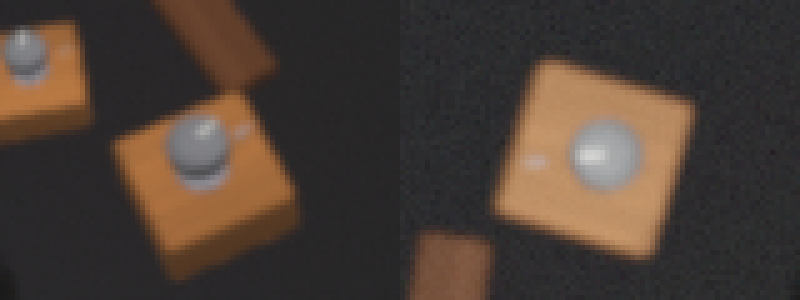

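The pointer now faces the steel line, so the stop is reset and up. On to the bar.

Call:
{"fn": "apply_moves", "kwargs": {"moves": [0,0,-3.2,3.95,0.41,0,0.63,0,0,-3.2,3.95,0.63,0,0.63,0,0,0,3.95,0.85,0,0.63,0,0,0,3.95,0.85,0,0.63,0,0,0,3.95,0.85,0,0.63,0,0,0,3.95,0.85,0,0.63,0,0,0,3.95,0.85,0,0.63,0,0,0,3.95,0.85,0,0.63,0,0,0,3.95,0.85,0,0.63,0,0,0,3.95,0.85,0,0.63,0,0,0,3.95,0.85,0,0.63,0,0,0,3.95,0.85,0,0.63]}}

```text
clock: 10.17
tcp_pos: [0.5003, 0.0521, 0.2681]
ee_rot: [180.0, -0.0, 97.0]
wrist_force: [1.3, -0.2, -0.3]
grip_width: 0.0317
grip_force: 0.0
```

Call:
{"fn": "apply_moves", "kwargs": {"moves": [0,0,0,3.95,0.85,0,0.63,0,0,0,3.95,0.85,0,0.63,0,0,0,3.5,0.85,0,0.63,0,0,0,0,0,0,0.63,0,0,0,0,0,0,0.63]}}

```text
clock: 10.58
tcp_pos: [0.5118, 0.168, 0.2676]
ee_rot: [-180.0, 0.0, 97.3]
wrist_force: [0.9, -0.5, -0.2]
grip_width: 0.0314
grip_force: 0.0
```

Run:
```python
from h import *
s=monitor.get_state();print(s["joints"],s["tcp_pos"],s["ee_rot"],s["grip_width"])
y=np.radians(s["ee_rot"][2]);d=np.array([.5125,.1566])-s["tcp_pos"][:2]
print("tool x,y to bar cm",100*(d@[np.cos(y),np.sin(y)]),100*(d@[np.sin(y),-np.cos(y)]))
```

```text
[ 1.81761000e+01  1.24220181e+01 -1.47784577e+01  6.28233984e+01
 -2.18680017e-03  1.00924201e+02] [0.51184341 0.16803862 0.2676406 ] [-1.79976973e+02  6.67159851e-03  9.72519012e+01] 0.03137889337307444
tool x,y to bar cm -1.1430002692024934 -0.07925825143410953
```

Call:
{"fn": "apply_moves", "kwargs": {"moves": [0,0,0,-1.1,-0.1,2.5,0.63,0,0,0,0,0,3,0.63,0,0,0,0,0,2.5,0.63,0,0,0,0,0,0,0.63,0,0,0,0,0,0,0.63]}}

```text
clock: 11.0
tcp_pos: [0.5115, 0.1535, 0.1871]
ee_rot: [-179.8, 0.0, 96.9]
wrist_force: [0.5, 0.4, 0.2]
grip_width: 0.0318
grip_force: 0.0
```

Run:
```python
from h import *
ims=[]
for n in("scene","top"):
    p=optics.snapshot(n);u=proj(p,[.513,.157,.08])[0].astype(int);i=p["img"][u[1]-30:u[1]+30,u[0]-40:u[0]+40,::-1];ims.append(cv2.resize(i,(400,300),interpolation=3))
cv2.imwrite("pics/m4.png",np.hstack(ims))
s=monitor.get_state();print(s["tcp_pos"],s["wrist_force"])
```

```text
[0.51348945 0.15453299 0.18945652] [ 0.23682633 -0.24891732  1.02684164]
```

View pics/m4.png

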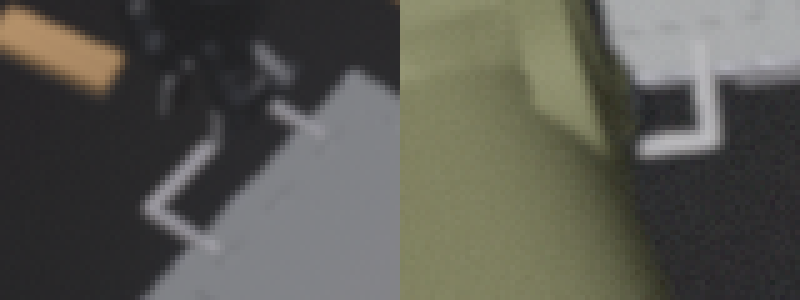

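The gripper stands over the middle of the bar (left crop, fingers at about (215,125) and (275,60)). I'll descend slowly and close.

Call:
{"fn": "apply_moves", "kwargs": {"moves": [0,0,0,0,0,2,0.63,0,0,0,0,0,1.5,0.63,0,0,0,0,0,1.2,0.63,0,0,0,0,0,0.7,0.63,0,0,0,0,0,0,0.63,0,0,0,0,0,0,0.63]}}

```text
clock: 11.6
tcp_pos: [0.5135, 0.155, 0.135]
ee_rot: [179.9, -0.0, 97.0]
wrist_force: [0.4, -0.1, -0.6]
grip_width: 0.0315
grip_force: 0.0
```

Call:
{"fn": "apply_moves", "kwargs": {"moves": [0,0,0,0,0,0.2,0.75,0,0,0,0,0,0,0.85,0,0,0,0,0,0,1,0,0,0,0,0,0,1,0,0,0,0,0,0,1,0,0,0,0,0,0,1,0,0,0,0,0,0,1], "force": 40}}

```text
clock: 12.18
tcp_pos: [0.5133, 0.1551, 0.1328]
ee_rot: [179.9, -0.0, 97.0]
wrist_force: [-1.2, 0.3, 5.9]
grip_width: 0.0081
grip_force: 39.1
```

Call:
{"fn": "apply_moves", "kwargs": {"moves": [0,0,0,0,0.05,-1.21,1,0,0,0,0,0.08,-1.21,1,0,0,0,0,0.15,-1.2,1,0,0,0,0,0.19,-1.2,1,0,0,0,0,0.25,-1.18,1,0,0,0,0,0.3,-1.18,1,0,0,0,0,0.35,-1.16,1,0,0,0,0,0.4,-1.15,1,0,0,0,0,0.45,-1.12,1,0,0,0,0,0.5,-1.11,1,0,0,0,0,0,0,1,0,0,0,0,0,0,1]}}

```text
clock: 13.18
tcp_pos: [0.539, 0.1583, 0.2486]
ee_rot: [-179.9, -0.0, 97.0]
wrist_force: [-3.3, 0.8, -1.2]
grip_width: 0.0088
grip_force: 39.2
```

Call:
{"fn": "apply_moves", "kwargs": {"moves": [0,0,0,0,0.55,-1.08,1,0,0,0,0,0.59,-1.06,1,0,0,0,0,0.64,-1.03,1,0,0,0,0,0.68,-1,1,0,0,0,0,0.73,-0.97,1,0,0,0,0,0.77,-0.94,1,0,0,0,0,0.81,-0.9,1,0,0,0,0,0.85,-0.87,1,0,0,0,0,0,0,1,0,0,0,0,0,0,1,0,0,0,0,0,0,1,0,0,0,0,0,0,1]}}

```text
clock: 14.18
tcp_pos: [0.5923, 0.165, 0.3273]
ee_rot: [-179.6, -0.0, 97.0]
wrist_force: [-13.1, -1.6, 10.6]
grip_width: 0.008
grip_force: 40.3
```

Run:
```python
from h import *
s=monitor.get_state();print(s["tcp_pos"],s["wrist_force"],s["grip_width"],s["grip_force"],s["clock"])
ims=[]
w=.122;c,sn=np.cos(w),np.sin(w)
H=np.array([.789,.191,.075]);ey=np.array([-sn,c,0])
for n in("scene","top"):
    p=optics.snapshot(n);im=p["img"][:,:,::-1].copy()
    for deg,col in((39,(255,0,0)),(45,(0,255,0)),(51,(0,0,255))):
        a=np.radians(deg)+.0108;B=H+.278*np.array([-c*np.cos(a),-sn*np.cos(a),np.sin(a)])
        for u in proj(p,[B+.06*ey,B-.06*ey]): im[int(round(u[1])),int(round(u[0]))]=col
    u=proj(p,[.62,.17,.2])[0].astype(int);ims.append(cv2.resize(im[u[1]-60:u[1]+60,u[0]-80:u[0]+80],(400,300),interpolation=0))
cv2.imwrite("pics/m5.png",np.hstack(ims))
```

```text
[0.59228506 0.16502936 0.32728722] [-13.05461282  -1.5531888   10.623022  ] 0.008010985065465305 40.29642462730408 14.1833
```

View pics/m5.png

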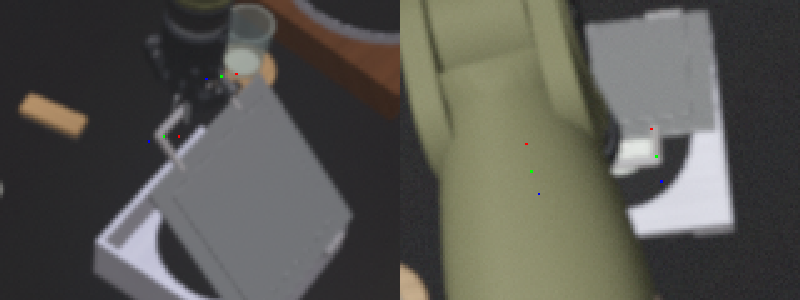

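The overlay shows the bar's corner at (160,133) in the scene crop and (655,160) in the top crop, both on the green 45° marks. The height gain gives about 44.7°. The cover is gripped and still, so I'm handing in.

```bash
python3 -c "
from h import *
s=monitor.get_state();print(s['joint_vel'],s['grip_force'])
print(robot.finish_job())"
```

```text
[-0.00707724 -0.03227122 -0.05557213  0.0124921   0.0373458  -0.07186985] 40.28928101062775
the job is handed in; nothing more can be done
None
```

I pressed the stop fully down, let it spring back and turned it clockwise to its reset stop; the cover is now held still at about 45° open (44.7° from the measured lift), and the job is handed in.

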